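Set up the dispensing station: tube under needle, valve two turns open

ROBOT

A 6-joint arm with a two-finger parallel gripper is mounted at the origin on the work surface. World frame = base frame: x ahead of the robot, y to its left, z up, the work surface at z = 0. Lengths are in m, angles in rad, forces in N, time in s.
With the tool pointing down it reaches from about 0.275 to 0.825 m from the base axis. Payload 5.2 kg.
Tool frame: the origin (TCP) lies between the finger pads, 19 mm behind the fingertips; this is the grasp point; x points along the fingers, y is the direction in which the jaws open and shut, and the axes are right-handed (so a half turn about x gives the same grasp; the last joint's range is limited). The gripper opens to 93 mm and grips with 3 to 60 N. Pads are 15 mm wide; open, the fingers measure 128 mm over their backs; the gripper's body (75 mm by 188 mm) begins 65 mm behind the grasp point.
Start: joints at [-1.448, 0.259, 1.535, -0, 1.348, -0.203], TCP at [0.176, -0.521, 0.237] pointing down, gripper open.
Joint ranges: [-3.14, 3.14], [-0.91, 2.08], [0.19, 2.58], [-1.22, 4.36], [0.22, 2.71], [-3.12, 3.12]. Speed limits (rad/s): [2.57, 2.57, 3.14, 3.14, 3.14, 3.14].

INTERFACE

Orientations are given as [roll, pitch, yaw] about the fixed x, y, z axes, in that order (R = Rz(yaw) Ry(pitch) Rx(roll)).
In Python, from plant import ctrl, grab_frame, camera_info, ticket gives the robot as it stands.
- The arm moves only by the tool arm_command, never from a script. Its argument "motion" is one flat list of numbers, 5 for each row, row after row: the opening, from -1 (shut) to 1 (fully open), then the shift along the tool's x, y, z in mm, then the turn about the tool's x in degrees. A call has 1 to 20 rows; each row shifts and turns the commanded pose from where the row before left it, along the tool's axes as they then stand; what a row does not reach is not made up. A row lasts 1/8 s, in which the tool goes at most 62.5 mm and 10.7 degrees, less where a joint would pass 70% of its speed; a pose out of reach is approached as far as the arm can. A call is refused whole if a number of a shift passes 62.5 or a number of a turn 10.7, either way. A call with a gripper value outside its range is refused whole. The fingers move at their own pace and stop on an object; "grip_force" is the grip in N (left out, the last holds). Time passes only in rows, so rows that do not move let the fingers close. It gives the time, the measured TCP pose, the force and the opening at its end, in the units of the state.
- ctrl.sense(): the state, without advancing time (a new reading comes with each control period).
- grab_frame(name): name is "scene" or "top"; returns the picture (480x640x3 uint8, red, green, blue); there is no depth.
- camera_info(name): a dict with "fx", "fy", "cx", "cy" (pixels), "R" (3x3) and "t" (3): a world point X has camera coordinates R X + t. Camera axes: x right, y down, z forward; pixel columns grow to the right and rows downward; lengths in m; the calibration is good to about 2 mm. A picture is of the moment at which its call begins. camera_info takes no time and is no camera call.
- ticket.close_job(): hands the job in, once; it reports no verdict.
The state is a dict: "clock": time; "q": joint angles; "dq": joint speeds; "joint_torque": joint torques, N m; "eef_pos": TCP position; "eef_rot": TCP orientation; "ft_force": force on the tool from outside, world axes, zero at the start; "moment": the same for the moment, N m; "opening": finger opening in m.
Only numpy, scipy, OpenCV 4.12 (cv2) and the standard library are available. Lean on these libraries where they do the work, as an engineer would, in place of code of your own. Each camera call takes 0.05 s, during which the arm holds its last target. There are 200 camera calls.

TASK

Slide the green tube rack along the bench, without lifting it, until the orange-ringed tube mouth sits right under the needle of the dispensing stand, and let go of the rack. Then set the metering valve by its crank: screw it clockwise shut to its stop, back it off exactly two full turns, and finish while still gripping the crank handle between the fingers, leaving the bench's other things alone.

Things in the scene. Friction and masses are not known exactly. Their poses are not given: they have to be found in the camera images.
- rack: green tube rack, loose, 150 x 85 x 36 mm block (about 0.3 kg), long side along its x; origin at the centre of its underside. Capped tubes stand up to 6 mm above its top. At its -x end stands a green grip fin: 36 mm along x, 12 mm thick along y, 36 to 80 mm above the bench, centred at x -50 mm, y 0
- rack_fin (a point): top centre of the grip fin, 80 mm above the bench; pinch the fin across the rack's y
- marked_tube (a point): centre of the dark 14 mm tube mouth inside the 23 mm orange ring on the rack's top, 36 mm above the bench; in the rack's frame at x +45, y +25 mm
- stand: fixed dispensing stand; its origin is on the bench right below the needle. Its foot (100 x 130 x 12 mm) begins 65 mm beyond the needle along the stand's +x, with a post 180 mm high at x +130 mm; an arm from the post carries a violet dispenser barrel (19 mm thick) over the origin, up to 182 mm high
- needle_tip (a point): tip of the fixed, 3 mm thick, vertical needle, 54 mm above the bench (18 mm above the rack's top; the rack passes under it, its fin does not); its axes are the stand's
- valve_axis (a point): point on the vertical axis of the valve's red hand wheel, 100 mm above the bench (the wheel's top is at 75 mm, its outer radius 54 mm). The valve is bolted down on a 74 mm brass flange
- crank_mid (a point): middle of the black crank handle, an upright round grip 17 mm thick (21 mm at the top 6 mm), standing on the wheel's rim 48 mm from the valve axis, from 76 to 126 mm above the bench; this point is at 100 mm. It spins freely on its own pin, so the gripper can keep one orientation while it carries the handle round the axis in a circle
- crank: the same crank handle; origin at its foot, 76 mm above the bench
- valve (a joint): angle of the hand wheel in rad, over several turns: 0 = shut, at the hard stop; grows as the wheel turns counter-clockwise seen from above (opening); 6.283 per turn. It starts between 0.3 and 0.85 turns open. Dry friction 0.12 N m (about 3 N at the handle); it stays where it is left
- ice_box: bystander: open blue plastic box 170 x 120 x 110 mm, origin under its centre
- flask: bystander: clear bottle with an orange cap, 70 mm thick, 150 mm high, origin under its centre
- orange_cap: bystander: loose orange screw cap, 38 mm across, 22 mm high, origin under its centre
- marker: bystander: white marker pen with a green cap, 14 mm thick, 135 mm long along its y, lying on the bench; origin on its underside, 50 mm from its white end

How it is judged:
On the way, in this order (a step that is already met when the one before it is completed fails the run):
1. the marked tube is under the needle, the rack flat on the bench and let go (horizontal distance between marked_tube and needle_tip below 0.006 m and height (world z) of rack below 0.006 m and contact force between the fingers and rack below 0.3 N and linear speed of rack below 0.01 m/s), for 0.2 s.
2. the valve is shut, at its stop (value of joint valve below 0.07 rad), for 0.1 s.
At the end, for the whole second after the job is handed in: The valve is two turns (12.566 rad) open within 0.25 rad (14 degrees) and still; the fingers grip the crank handle (over 4 N, TCP within 40 mm of its middle); the marked tube's centre is within 6 mm of the needle horizontally, the rack flat on the bench and not touched by the fingers (horizontal distance between marked_tube and needle_tip below 0.006 m and height (world z) of rack below 0.006 m and contact force between the fingers and rack below 0.3 N and value of joint valve between 12.316 and 12.816 rad and velocity of joint valve between -0.1 and 0.1 rad/s and contact force between the fingers and crank above 4 N and distance between the grasp point and crank_mid below 0.04 m); the arm keeps its last pose, push and grip.
It fails at once if the rack is lifted more than 12 mm off the bench (height (world z) of rack above 0.012 m).
It fails at once if a bystander is moved more than 20 mm (distance of any of ice_box, flask, orange_cap, marker from where it was at the start of the episode above 0.02 m).
It also fails if it takes over 72 s, if anything falls off the work surface, if the arm or the gripper's body presses on something with over 40 N, if the wrist force passes 120 N, or if a joint passes its speed limit or range.

## Working session

There is one attempt and no reset: what is moved stays moved. The work goes in short steps, Python scripts to look and compute and a tool call to move; the robot and the scene stay as the last step left them, time stands still between calls to the robot, and variables do not carry over. Pictures are saved under pics/ and viewed, about 8 in all and at most 12, crops included, and the job is handed in when it is done.

Besides the shell and the picture viewer there is one more tool, called after ">>>" by a JSON object that holds its "op" and its "data". arm_command: Moves the arm, as the interface text tells. Its arguments: {"type":"object","properties":{"motion":{"type":"array"},"grip_force":{"type":"number"}},"required":["motion"]}

```bash
mkdir -p pics; python3 - <<'E'
from plant import ctrl, grab_frame, camera_info
import cv2
for n in("top","scene"):
    cv2.imwrite(f"pics/{n}0.png",grab_frame(n)[:,:,::-1]); print(camera_info(n))
s=ctrl.sense();print(s["clock"],s["eef_pos"],s["eef_rot"],s["opening"])
E
```

```text
{'fx': 532.3244454996413, 'fy': 532.3244454996413, 'cx': 323.00014058111844, 'cy': 244.30642681744447, 'R': array([[ 0.01067303, -0.99975106, -0.01959363],
       [-0.98594327, -0.00725418, -0.16692288],
       [ 0.16673919,  0.02109978, -0.98577525]]), 't': array([0.01724389, 0.62462799, 1.24406037])}
{'fx': 542.4657414127081, 'fy': 542.4657414127081, 'cx': 324.40512141959636, 'cy': 238.257935129266, 'R': array([[-0.07333134,  0.99724422,  0.0112459 ],
       [ 0.63726634,  0.05552867, -0.76864048],
       [-0.76714675, -0.04919881, -0.63958217]]), 't': array([ 0.05047557, -0.31456555,  1.73127138])}
0.1 [ 0.17600168 -0.52059869  0.23672466] [-1.76560518  1.56918086  1.7017701 ] 0.09274959263045765
```

View pics/top0.png

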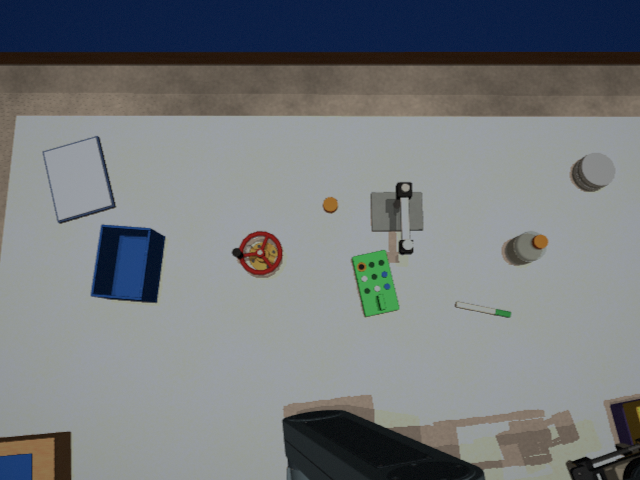

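View pics/scene0.png

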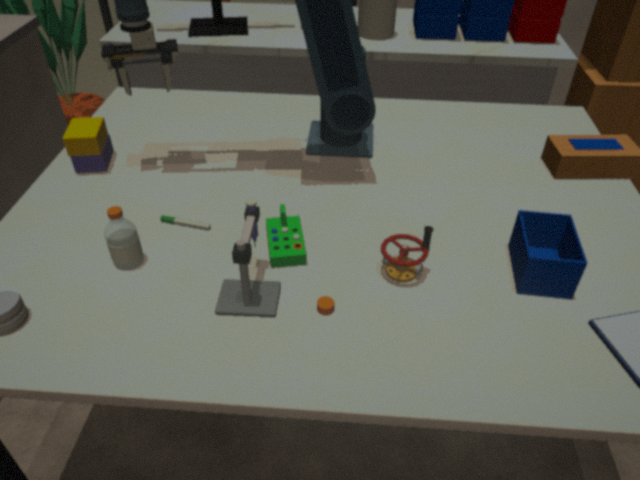

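The top view shows the rack at about (375,283) with its fin near (380,302), the dispenser head at (405,246) and the crank at (238,253). The cap is at (330,205). The scene view confirms this layout. Next I'll take zoomed crops.

```bash
python3 - <<'E'
import cv2,numpy as np
a=cv2.imread("pics/top0.png")[170:330,340:440];b=cv2.imread("pics/scene0.png")[195:325,210:310]
a=cv2.resize(a,None,fx=3.75,fy=3.75,interpolation=2);b=cv2.resize(b,None,fx=4,fy=4,interpolation=2)
h=max(a.shape[0],b.shape[0]);P=lambda i:cv2.copyMakeBorder(i,0,h-i.shape[0],0,0,0)
cv2.imwrite("pics/c1.png",np.hstack([P(a),P(b)]))
E
```

```text
(no output)
```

View pics/c1.png

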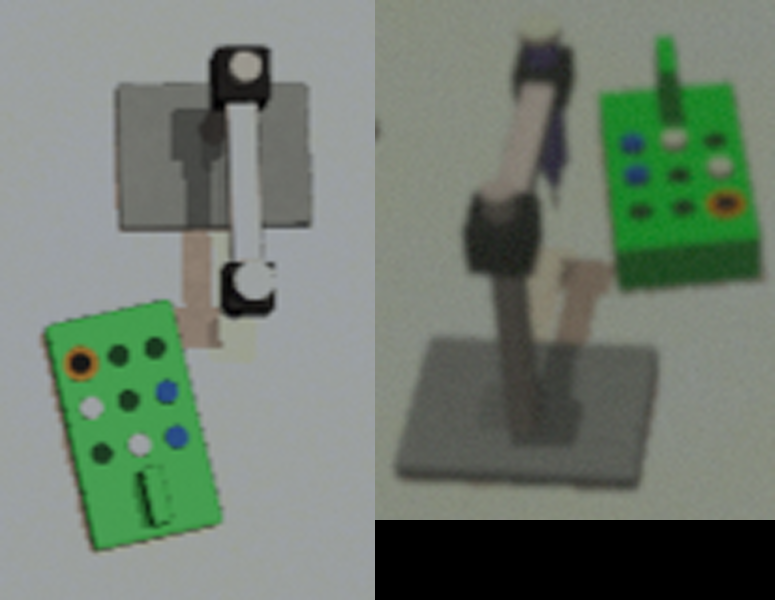

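The crop shows the orange ring at top px (361.3,266.8), the needle tip at scene px ~(255,246) and the barrel cap at top px ~(407.7,244.4).

```bash
cat > h.py <<'E'
import cv2,numpy as np
from plant import ctrl, grab_frame, camera_info
def cast(n,uv,z):
    c=camera_info(n);uv=np.atleast_2d(np.float64(uv))
    d=np.c_[(uv[:,0]-c["cx"])/c["fx"],(uv[:,1]-c["cy"])/c["fy"],np.ones(len(uv))]@c["R"]
    o=-c["R"].T@c["t"]; return (o+d*((z-o[2])/d[:,2])[:,None])[:,:2]
def proj(n,X):
    c=camera_info(n);p=c["R"]@np.array(X)+c["t"];return p[0]/p[2]*c["fx"]+c["cx"],p[1]/p[2]*c["fy"]+c["cy"]
def biggest(m): return max(cv2.findContours(m,cv2.RETR_EXTERNAL,cv2.CHAIN_APPROX_NONE)[0],key=cv2.contourArea)[:,0]
def hsv(bgr): return cv2.cvtColor(bgr,cv2.COLOR_BGR2HSV)
def rng(H,a,b): return cv2.inRange(H,np.array(a),np.array(b))
def box(m,b):
    o=np.zeros_like(m);x0,y0,x1,y1=b;o[y0:y1,x0:x1]=m[y0:y1,x0:x1];return o
def rectw(n,c,z):
    r=cv2.minAreaRect((cast(n,c,z)*1000).astype(np.float32));return r
def centre(m):
    M=cv2.moments(m,True);return M["m10"]/M["m00"],M["m01"]/M["m00"]
E
python3 - <<'E'
from h import *
T=cv2.imread("pics/top0.png");S=cv2.imread("pics/scene0.png");H=hsv(T);G=hsv(S)
g=biggest(box(rng(H,(45,120,100),(75,255,255)),(340,240,410,325)));print("rack rect z36",rectw("top",g,.036))
for n,h,b in(("top",H,(350,255,372,278)),("scene",G,(290,238,308,252))):
    m=box(rng(h,(5,120,120),(22,255,255)),b);c=biggest(m);e=cv2.minEnclosingCircle(c)[0];print("ring",n,centre(m),m.sum()//255,cast(n,[e,cv2.boundingRect(c)[:2]],.036)[0],cast(n,centre(m),.036))
print("needle",cast("scene",(255.1,246.3),.054),"barrel top",cast("top",(407.7,244.4),.182))
gm=box(rng(H,(0,0,60),(179,60,135)),(362,185,430,240));f=biggest(cv2.morphologyEx(gm,cv2.MORPH_CLOSE,np.ones((9,9))));print("foot",rectw("top",f,.012))
r=box(cv2.bitwise_or(rng(H,(0,150,90),(8,255,255)),rng(H,(170,150,90),(179,255,255))),(225,220,295,290))
p=cast("top",biggest(r),.075)*1000;print("wheel top",cv2.minEnclosingCircle(p.astype(np.float32)),cv2.fitEllipse(p.astype(np.float32)))
r=box(cv2.bitwise_or(rng(G,(0,130,60),(8,255,255)),rng(G,(170,130,60),(179,255,255))),(370,225,440,290))
p=cast("scene",biggest(r),.075)*1000;print("wheel scene",cv2.minEnclosingCircle(p.astype(np.float32)))
k=box(rng(H,(0,0,0),(179,255,55)),(225,240,250,268));c=biggest(k);print("crank top",cv2.boundingRect(c),cv2.minEnclosingCircle(c),cast("top",cv2.minEnclosingCircle(c)[0],.126))
k=box(rng(G,(0,0,0),(179,255,60)),(415,220,440,255));c=biggest(k);print("crank sc",cv2.boundingRect(c),centre(k),cast("scene",centre(k),.100))
for n in("top","scene"):print(n,camera_info(n)["R"].T@-camera_info(n)["t"])
E
```

```text
rack rect z36 ((533.9242553710938, -103.80182647705078), (147.7766571044922, 83.37174987792969), 12.863201141357422)
ring top (361.72, 266.6) 25 [ 0.57287705 -0.07075842] [[ 0.57264169 -0.07211037]]Traceback (most recent call last):
  File "<stdin>", line 5, in <module>
  File "h.py", line 9, in biggest
    def biggest(m): return max(cv2.findContours(m,cv2.RETR_EXTERNAL,cv2.CHAIN_APPROX_NONE)[0],key=cv2.contourArea)[:,0]
                           ~~~^^^^^^^^^^^^^^^^^^^^^^^^^^^^^^^^^^^^^^^^^^^^^^^^^^^^^^^^^^^^^^^^^^^^^^^^^^^^^^^^^^^^
ValueError: max() iterable argument is empty
```

```bash
python3 - <<'E'
from h import *
T=cv2.imread("pics/top0.png");S=cv2.imread("pics/scene0.png");H=hsv(T);G=hsv(S)
m=box(rng(G,(5,130,60),(22,255,255)),(285,238,312,254));print("ring sc",centre(m) if m.any() else G[246,290:306].tolist())
print("ring eye scene",cast("scene",(210+(727-375)/4,195+204/4),.036))
print("needle",cast("scene",(255.1,246.3),.054),"barrel top",cast("top",(407.7,244.4),.182))
gm=box(rng(H,(0,0,60),(179,60,135)),(362,185,430,240));f=biggest(cv2.morphologyEx(gm,cv2.MORPH_CLOSE,np.ones((9,9))));print("foot",rectw("top",f,.012))
def red(h):return cv2.bitwise_or(rng(h,(0,130,60),(8,255,255)),rng(h,(170,130,60),(179,255,255)))
for n,h,b in(("top",H,(225,220,295,290)),("scene",G,(370,225,440,290))):
    p=(cast(n,biggest(box(red(h),b)),.075)*1000).astype(np.float32);print("wheel",n,cv2.minEnclosingCircle(p),cv2.fitEllipse(p))
for n,h,b in(("top",H,(225,240,250,268)),("scene",G,(415,220,440,255))):
    k=box(rng(h,(0,0,0),(179,255,60)),b);c=biggest(k);print("crank",n,cv2.boundingRect(c),centre(k),cast(n,cv2.minEnclosingCircle(c)[0],.126),cast(n,centre(k),.1))
for n in("top","scene"):print(n,camera_info(n)["R"].T@-camera_info(n)["t"])
for n,b in(("cap",(318,195,342,215)),):
    print(n,cast("top",centre(box(rng(H,(5,130,100),(22,255,255)),b)),.022))
E
```

```text
ring sc (297.2631578947368, 245.6315789473684)
ring eye scene [[ 0.57174829 -0.07112039]]
needle [[ 0.60214603 -0.16618654]] barrel top [[ 0.60372557 -0.16478324]]
foot ((716.2923583984375, -161.27548217773438), (140.1344757080078, 133.73521423339844), 0.290472149848938)
wheel top ((599.0949096679688, 172.91578674316406), 52.24053955078125) ((599.4779663085938, 171.02597045898438), (95.252685546875, 95.72309875488281), 90.92113494873047)
wheel scene ((608.9911499023438, 171.49220275878906), 53.632118225097656) ((609.6607666015625, 169.65687561035156), (95.18363952636719, 100.47676086425781), 88.3271713256836)
crank top (233, 248, 11, 11) (237.7375, 253.325) [[0.58919231 0.21634833]] [[0.5935074  0.22174676]]
crank scene (422, 227, 10, 22) (426.6466165413534, 237.06766917293234) [[0.62382478 0.21526724]] [[0.59099773 0.21910685]]
top [ 0.4082301  -0.00447864  1.33096649]
scene [1.53230269 0.05230742 0.86493484]
cap [[0.73255005 0.00711216]]
```

```bash
cat >> h.py <<'E'
from scipy.spatial.transform import Rotation as Ro
def to(target,jaw=None):
    s=ctrl.sense();R=Ro.from_euler("xyz",s["eef_rot"]).as_matrix();p=np.array(s["eef_pos"])
    y=np.degrees(np.arctan2(R[1,1],R[0,1]));print("clock",s["clock"],"pos",p.round(4),"jaw yaw",y.round(2),"toolx",R[:,0].round(3),"open",s["opening"],"F",np.round(s["ft_force"],1))
    print("tool shift mm",(R.T@(np.array(target)-p)*1000).round(1))
    if jaw is not None: print("turn about tool x",-((jaw-y+90)%180-90))
E
python3 - <<'E'
from h import *
to((.4853,-.115,.17),102.9);print(cast("top",[(455,304),(511,314)],.01))
E
```

```text
clock 0.1 pos [ 0.176  -0.5206  0.2367] jaw yaw -71.33 toolx [-0.     0.002 -1.   ] open 0.09274959263045765 F [ 0.4 -0.3 -0.1]
tool shift mm [  67.3 -285.2 -422.8]
turn about tool x 5.765983567107696
[[ 0.48521528 -0.30237209]
 [ 0.46216745 -0.43796102]]
```

>>> {"op": "arm_command", "data": {"motion": [1,0,-28.5,-42.3,0,1,7,-28.5,-42.3,0,1,7,-28.5,-42.3,0,1,7,-28.5,-42.3,0,1,7,-28.5,-42.3,0,1,7,-28.5,-42.3,0,1,7,-28.5,-42.3,0,1,7,-28.5,-42.3,0,1,9,-28.5,-42.3,0,1,9,-28.7,-42.1,0,1,0,0,0,5.8,1,0,0,0,0,1,0,0,0,0,1,0,0,0,0], "grip_force": 15}}

```text
clock: 1.85
eef_pos: [0.4851, -0.1162, 0.1706]
eef_rot: [2.116, 1.571, -0.802]
ft_force: [0.4, 1.7, -0.6]
opening: 0.0929
```

```bash
python3 - <<'E'
from h import *
to((.4853,-.115,.064),102.9)
E
```

```text
clock 1.85 pos [ 0.4851 -0.1162  0.1706] jaw yaw -77.15 toolx [ 0. -0. -1.] open 0.09285081934638305 F [ 0.4  1.7 -0.6]
tool shift mm [106.6  -1.1  -0.5]
turn about tool x -0.05072984562389138
```

Now I'll go down and close on the fin.

>>> {"op": "arm_command", "data": {"motion": [1,40,-0.5,0,0,1,35,-0.5,0,0,1,20,0,0,0,1,10.5,0,0,0,1,0,0,0,0,1,0,0,0,0,-1,0,0,0,0,-1,0,0,0,0,-1,0,0,0,0,-1,0,0,0,0,-1,0,0,0,0,-1,0,0,0,0,-1,0,0,0,0], "grip_force": 15}}

```text
clock: 3.48
eef_pos: [0.4851, -0.1146, 0.0649]
eef_rot: [-0.89, 1.571, 2.476]
ft_force: [-0.5, -0.7, 0.8]
opening: 0.0273
```

```bash
python3 - <<'E'
from h import *
T=grab_frame("top")[:,:,::-1].copy();cv2.imwrite("pics/t1.png",T)
S=grab_frame("scene")[:,:,::-1].copy();cv2.imwrite("pics/s1.png",S)
for n,i in(("top",T),("scene",S)):
    m=box(rng(hsv(i),(5,130,60),(22,255,255)),(350,255,372,278) if n=="top" else (285,238,312,254));print(n,m.sum()//255,cast(n,centre(m),.036) if m.any() else 0)
s=ctrl.sense();p=np.array(s["eef_pos"]);to(p+[.031,-.095,0])
E
```

```text
top 40 [[ 0.57288172 -0.07132869]]
scene 20 [[ 0.57078335 -0.07252606]]
clock 3.575 pos [ 0.4851 -0.1146  0.0649] jaw yaw -77.13 toolx [-0.  0. -1.] open 0.019455491811100897 F [ 0.3  0.1 -0.3]
tool shift mm [-0.  99.5 -9.1]
```

>>> {"op": "arm_command", "data": {"motion": [-1,0,0,0,0,-1,0,0,0,0,-1,0,0,0,0,-1,0,0,0,0,-1,0,5,-0.5,0,-1,0,11,-1,0,-1,0,12,-1.2,0,-1,0,12,-1.2,0,-1,0,12,-1.2,0,-1,0,12,-1.2,0,-1,0,12,-1.2,0,-1,0,11,-1,0,-1,0,8,-0.7,0,-1,0,0,0,0,-1,0,0,0,0], "grip_force": 15}}

```text
clock: 5.45
eef_pos: [0.5155, -0.2057, 0.065]
eef_rot: [2.003, 1.57, -0.914]
ft_force: [0.2, -0.7, 0.1]
opening: 0.0116
```

```bash
python3 - <<'E'
from h import *
T=grab_frame("top")[:,:,::-1].copy();cv2.imwrite("pics/t2.png",T)
S=grab_frame("scene")[:,:,::-1].copy();cv2.imwrite("pics/s2.png",S)
to(ctrl.sense()["eef_pos"])
g=biggest(box(rng(hsv(T),(45,120,100),(75,255,255)),(375,220,450,325)));print(rectw("top",g,.036))
m=box(rng(hsv(S),(5,130,60),(22,255,255)),(235,230,290,275));print("ring sc",m.sum()//255,centre(m),cast("scene",centre(m),.036))
for q in((.603,-.1655,.054),(.603,-.1655,.036)):print(proj("top",q),proj("scene",q))
a=cv2.resize(T[195:315,355:455],None,fx=4,fy=4,interpolation=2);b=cv2.resize(S[215:275,225:305],None,fx=5,fy=5,interpolation=2)
a=a[:480];b=cv2.copyMakeBorder(b,0,480-b.shape[0],0,0,0);cv2.imwrite("pics/c2.png",np.hstack([a,b]))
E
```

```text
clock 5.55 pos [ 0.5153 -0.2052  0.065 ] jaw yaw -77.13 toolx [ 0. -0. -1.] open 0.011787549071468673 F [ 0.3 -1.2 -0.3]
tool shift mm [0. 0. 0.]
((595.336669921875, -184.3545684814453), (82.95425415039062, 82.9006576538086), 12.836050033569336)
ring sc 26 (258.6923076923077, 252.46153846153845) [[ 0.60241693 -0.15904016]]
(np.float64(400.74015760305997), np.float64(253.520020280195)) (np.float64(255.33318421204802), np.float64(246.55874337667))
(np.float64(399.82743529057745), np.float64(254.61983350360126)) (np.float64(255.8798266834773), np.float64(252.46857053721936))
```

View pics/c2.png

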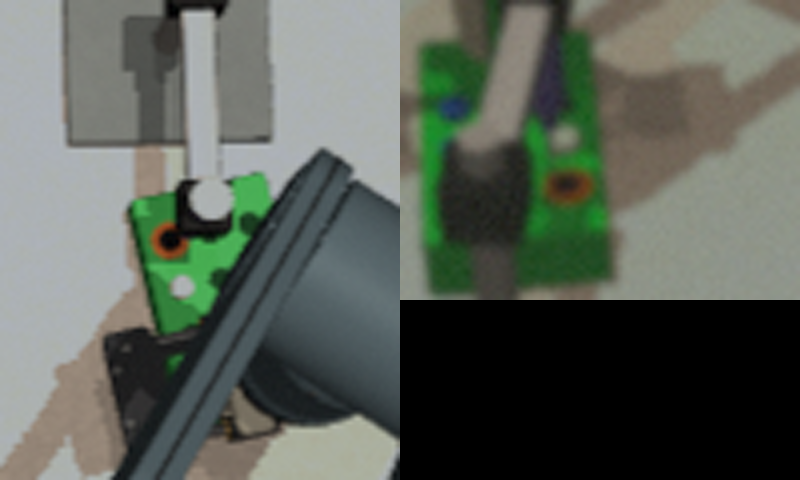

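The crop shows the orange ring at top px ~(397.5,255) and scene px (258.7,252.5). The violet needle is at scene column ~255, so it's about 6 mm further in -y.

>>> {"op": "arm_command", "data": {"motion": [-1,0,3,0.4,0,-1,0,3.2,0.5,0,-1,0,0,0,0,-1,0,0,0,0], "grip_force": 15}}

```text
clock: 6.05
eef_pos: [0.5157, -0.2114, 0.065]
eef_rot: [0.109, 1.571, -2.808]
ft_force: [-0.4, 1.4, 1.9]
opening: 0.0117
```

```bash
python3 - <<'E'
from h import *
N=6
st=[grab_frame("scene")[:,:,::-1].astype(np.float32) for _ in range(N)]
S=np.mean(st,0).astype(np.uint8);cv2.imwrite("pics/s3.png",S)
T=np.mean([grab_frame("top")[:,:,::-1].astype(np.float32) for _ in range(N)],0).astype(np.uint8);cv2.imwrite("pics/t3.png",T)
m=box(rng(hsv(S),(5,130,60),(22,255,255)),(235,230,290,275));print("ring sc",m.sum()//255,centre(m),cast("scene",centre(m),.036))
m=box(rng(hsv(T),(5,110,80),(22,255,255)),(385,240,412,270));print("ring top",m.sum()//255,centre(m),cast("top",centre(m),.036))
a=cv2.resize(T[225:275,375:425],None,fx=8,fy=8,interpolation=2);b=cv2.resize(S[220:270,230:280],None,fx=8,fy=8,interpolation=2)
cv2.imwrite("pics/c3.png",np.hstack([a,b]))
E
```

```text
ring sc 32 (255.25, 252.03125) [[ 0.6016087  -0.16720924]]
ring top 29 (398.17241379310343, 255.3448275862069) [[ 0.60117112 -0.16142833]]
```

View pics/c3.png

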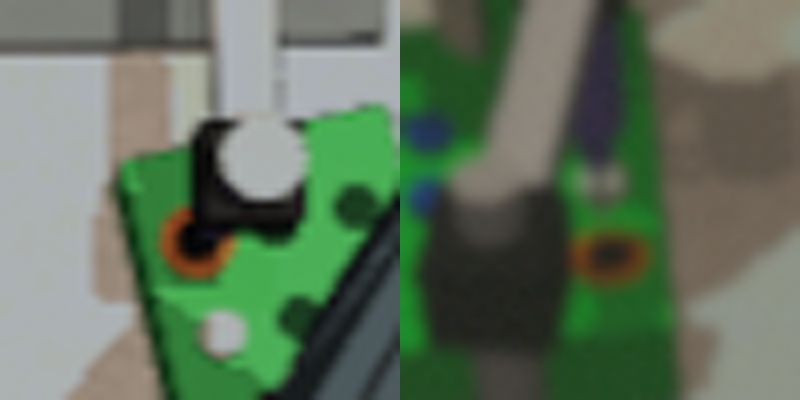

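The crop shows the ring centred at scene col ~255.8 with the barrel taper above it at ~254.5, which is what vertical alignment should look like. In the top view the ring is at ~(399.2,254.9). I'll cross-check x against the stand's foot and post.

```bash
python3 - <<'E'
from h import *
print("foot edge L/R",cast("top",[(340+119/3.75-.4,170+231/3.75-.4),(340+311/3.75-.4,170+228/3.75-.4)],.012))
print("post top",cast("top",(340+245/3.75-.4,170+67/3.75-.4),.18),"barrel",cast("top",[(407.25,244.1)],.182))
print("ring top hand",cast("top",(399.25,254.9),.036),"ring sc",cast("scene",(255.75,251.7),.036))
T=cv2.imread("pics/t3.png");g=biggest(box(rng(hsv(T),(45,120,60),(75,255,255)),(375,220,450,325)))
print("rack corners TL,TR px->", cast("top",[(375+120/8-.4,225+160/8-.4),(375+388/8-.4,225+106/8-.4)],.036))
E
```

```text
foot edge L/R [[ 0.66571239 -0.09768395]
 [ 0.66864381 -0.22626515]]
post top [[ 0.73261854 -0.16095275]] barrel [[ 0.6043826 -0.1638144]]
ring top hand [[ 0.60229435 -0.16407835]] ring sc [[ 0.60035868 -0.16625701]]
rack corners TL,TR px-> [[ 0.627741   -0.14072661]
 [ 0.64521395 -0.22323859]]
```

Both views agree that the alignment is within about 1–2 mm. Next I'll release, rise and recheck.

>>> {"op": "arm_command", "data": {"motion": [0,0,0,0,0,0,0,0,0,0,0.4,0,0,0,0,0.4,0,0,0,0,0.4,0,0,0,0,0.4,0,0,0,0,0.4,-20,0,0,0,1,-45,0,0,0,1,-45,0,0,0,1,-45,0,0,0,1,0,-30,0,0,1,0,-60,0,0,1,0,-60,0,0,1,0,0,0,0]}}

```text
clock: 8.4
eef_pos: [0.481, -0.0616, 0.2202]
eef_rot: [-1.448, 1.57, 1.923]
ft_force: [-0.3, -1.4, -0.4]
opening: 0.0929
```

```bash
python3 - <<'E'
from h import *
N=3
S=np.mean([grab_frame("scene")[:,:,::-1].astype(np.float32) for _ in range(N)],0).astype(np.uint8);cv2.imwrite("pics/s4.png",S)
T=np.mean([grab_frame("top")[:,:,::-1].astype(np.float32) for _ in range(N)],0).astype(np.uint8);cv2.imwrite("pics/t4.png",T)
m=box(rng(hsv(S),(5,130,60),(22,255,255)),(235,230,290,275));print("ring sc",m.sum()//255,centre(m),cast("scene",centre(m),.036))
m=box(rng(hsv(T),(5,110,80),(22,255,255)),(385,240,412,270));print("ring top",m.sum()//255,centre(m),cast("top",centre(m),.036))
print(ctrl.sense()["q"])
to((.590,.217,.25),102.9)
a=cv2.resize(T[195:325,345:455],None,fx=4,fy=4,interpolation=2);b=cv2.resize(S[190:255,370:440],None,fx=5,fy=5,interpolation=2);b=cv2.copyMakeBorder(b,0,a.shape[0]-b.shape[0],0,0,0)
cv2.imwrite("pics/c4.png",np.hstack([a,b]))
E
```

```text
ring sc 30 (255.36666666666667, 252.06666666666666) [[ 0.60170841 -0.16691968]]
ring top 29 (398.17241379310343, 255.3448275862069) [[ 0.60117112 -0.16142833]]
[-3.65944783e-01  1.58869420e-01  1.70704391e+00 -2.05772252e-04
  1.27555884e+00  9.81932393e-01]
clock 8.7 pos [ 0.4828 -0.0664  0.2198] jaw yaw -77.22 toolx [ 0. -0. -1.] open 0.09321539278039 F [ 0.8 -0.7 -0.8]
tool shift mm [ -30.2 -252.7 -167.3]
turn about tool x -0.12424363856047194
```

View pics/c4.png

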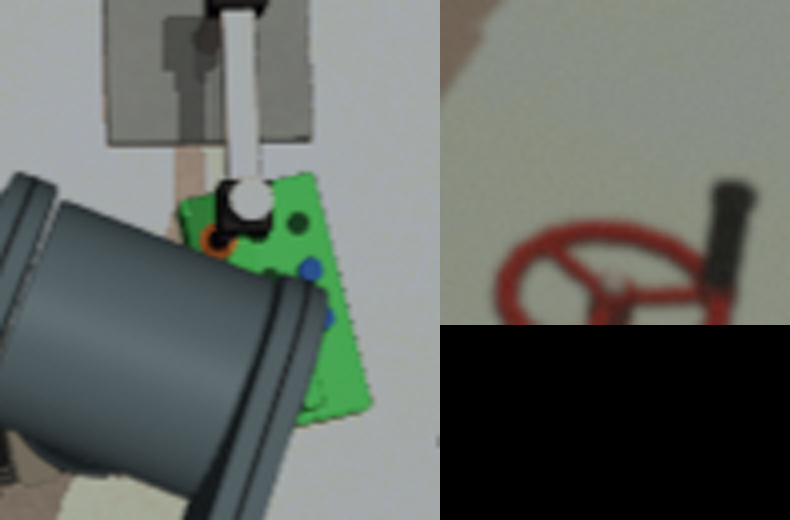

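The rack stayed put after the release, with the ring still under the barrel. The handle top is at scene px ~(428,227).

>>> {"op": "arm_command", "data": {"motion": [1,0,-30,-20,0,1,0,-45,-29,0,1,0,-45,-29,0,1,0,-45,-30,0,1,0,-45,-30,0,1,0,-42.7,-29.3,0,1,20,0,0,0,1,10,0,0,0,1,0,0,0,0,1,0,0,0,0]}}

```text
clock: 9.95
eef_pos: [0.5897, 0.2175, 0.1906]
eef_rot: [3.036, 1.57, 0.118]
ft_force: [0.8, 0.1, 0.6]
opening: 0.0931
```

```bash
python3 - <<'E'
from h import *
S=grab_frame("scene")[:,:,::-1].copy();cv2.imwrite("pics/s5.png",S)
h1=cast("top",(237.7,253.3),.126)[0];h2=cast("scene",(428.0,227.2),.126)[0];print(h1,h2)
to((*((h1+h2)/2),.1),102.9)
E
```

```text
[0.58965144 0.21705712] [0.58850947 0.21882444]
clock 10.0 pos [0.5897 0.2177 0.1908] jaw yaw -77.21 toolx [ 0.001  0.    -1.   ] open 0.09301109108626915 F [-0.8  0.   0.1]
tool shift mm [90.8 -0.4  0.7]
turn about tool x -0.10640892995473905
```

>>> {"op": "arm_command", "data": {"motion": [1,40,0,0.5,0,1,30,0,0,0,1,18,0,0,0,1,0,0,0,0,-1,0,0,0,0,-1,0,0,0,0,-1,0,0,0,0,-1,0,0,0,0,-1,0,0,0,0,-1,0,0,0,0,-1,0,0,0,0,-1,0,0,0,0,-1,0,0,0,0,-1,0,0,0,0,-1,0,0,0,0,-1,0,0,0,0], "grip_force": 20}}

```text
clock: 12.0
eef_pos: [0.5886, 0.2185, 0.102]
eef_rot: [-1.6, 1.571, 1.766]
ft_force: [0.0, 2.5, -0.4]
opening: 0.0198
```

```bash
python3 - <<'E'
from h import *
to(ctrl.sense()["eef_pos"]);print(ctrl.sense()["q"],ctrl.sense()["moment"])
E
```

```text
clock 12.0 pos [0.5886 0.2185 0.102 ] jaw yaw -77.13 toolx [-0.  0. -1.] open 0.019797314581077072 F [ 0.   2.5 -0.4]
tool shift mm [0. 0. 0.]
[1.77924910e-01 5.08271587e-01 1.50994252e+00 2.97935547e-04
 1.12338329e+00 1.52399309e+00] [0.25292147 0.10135001 0.0339851 ]
```

```bash
cat >> h.py <<'E'
def arc(ax,a0,step,n):
    "commanded rows from angle a0 (deg) round axis ax (mm), in tool y,z mm"
    R=Ro.from_euler("xyz",ctrl.sense()["eef_rot"]).as_matrix()
    a=np.radians(a0+step*np.arange(n+1));P=np.c_[ax[0]+48*np.cos(a),ax[1]+48*np.sin(a),0*a]
    print((np.diff(P,axis=0)@R)[:,1:].round(1).tolist())
def ang(ax):
    s=ctrl.sense();p=np.array(s["eef_pos"])*1000;v=p[:2]-ax;print("t",s["clock"],"p",p.round(1),"ang",np.degrees(np.arctan2(v[1],v[0])).round(1),"r",np.hypot(*v).round(1),"F",np.round(s["ft_force"],1),"op",s["opening"])
E
python3 - <<'E'
from h import *
ang((602,171.5));arc((602,171.5),106,-15,7)
E
```

```text
t 12.0 p [588.6 218.5 102. ] ang 105.9 r 48.9 F [ 0.   2.5 -0.4] op 0.019797314581077072
[[1.0, -12.5], [4.2, -11.8], [7.1, -10.3], [9.5, -8.2], [11.3, -5.4], [12.3, -2.3], [12.5, 1.0]]
```

>>> {"op": "arm_command", "data": {"motion": [-1,0,0,0,0,-1,0,0,0,0,-1,0,0,0,0,-1,0,1,-12.5,0,-1,0,4.2,-11.8,0,-1,0,7.1,-10.3,0,-1,0,9.5,-8.2,0,-1,0,11.3,-5.4,0,-1,0,12.3,-2.3,0,-1,0,0,0,0,-1,0,0,0,0], "grip_force": 20}}

```text
clock: 13.38
eef_pos: [0.6439, 0.1829, 0.1016]
eef_rot: [0.151, 1.559, -2.766]
ft_force: [-17.3, -6.3, 10.2]
opening: 0.0195
```

```bash
python3 - <<'E'
from h import *
ang((602,171.5));arc((602,171.5),16,-15,7)
S=grab_frame("scene")[:,:,::-1].copy();cv2.imwrite("pics/s6.png",S)
cv2.imwrite("pics/c6.png",cv2.resize(S[170:300,350:480],None,fx=4,fy=4,interpolation=2))
E
```

```text
t 13.375 p [643.9 182.9 101.6] ang 15.2 r 43.4 F [-17.3  -6.3  10.2] op 0.01953350824832086
[[12.5, 1.0], [11.8, 4.2], [10.3, 7.1], [8.2, 9.5], [5.4, 11.3], [2.3, 12.3], [-1.0, 12.5]]
```

View pics/c6.png

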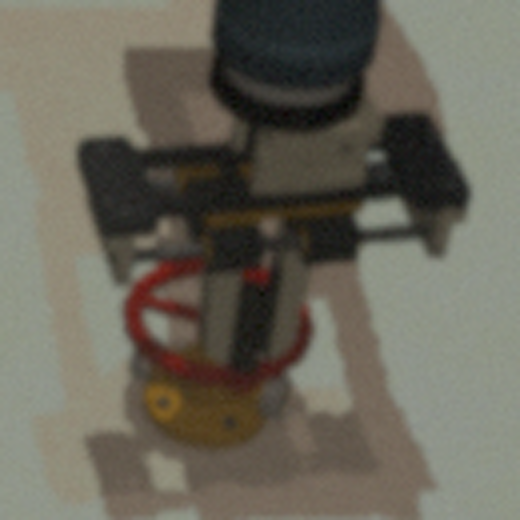

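The handle is between the fingers and the wheel turned with it. The force shows that the axis x is ~4.5 mm smaller than I assumed, and refitting gives (597.4,171.3). I'll go on in small steps and watch for the stop.

```bash
python3 - <<'E'
from h import *
ang((597.4,171.3));arc((597.4,171.3),14,-7.5,30)
E
```

```text
t 13.425 p [643.9 182.9 101.6] ang 14.0 r 47.9 F [-16.1  -6.6  10.9] op 0.01959369660171362
[[6.3, 0.3], [6.2, 1.1], [6.0, 1.9], [5.7, 2.7], [5.3, 3.4], [4.8, 4.0], [4.2, 4.6], [3.6, 5.1], [2.9, 5.6], [2.1, 5.9], [1.3, 6.1], [0.5, 6.3], [-0.3, 6.3], [-1.1, 6.2], [-1.9, 6.0], [-2.7, 5.7], [-3.4, 5.3], [-4.0, 4.8], [-4.6, 4.2], [-5.1, 3.6], [-5.6, 2.9], [-5.9, 2.1], [-6.1, 1.3], [-6.3, 0.5], [-6.3, -0.3], [-6.2, -1.1], [-6.0, -1.9], [-5.7, -2.7], [-5.3, -3.4], [-4.8, -4.0]]
```

>>> {"op": "arm_command", "data": {"motion": [-1,0,0.7,4.8,0,-1,0,0,0,0], "grip_force": 35}}

```text
clock: 13.68
eef_pos: [0.6433, 0.1827, 0.1018]
eef_rot: [0.469, 1.569, -2.449]
ft_force: [-4.4, -2.5, 1.7]
opening: 0.0194
```

>>> {"op": "arm_command", "data": {"motion": [-1,0,6.3,0.3,0,-1,0,6.2,1.1,0,-1,0,0,0,0]}}

```text
clock: 14.05
eef_pos: [0.6446, 0.171, 0.1018]
eef_rot: [-0.298, 1.569, 3.068]
ft_force: [-5.4, -0.1, 2.7]
opening: 0.019
```

>>> {"op": "arm_command", "data": {"motion": [-1,0,6.0,1.9,0,-1,0,5.7,2.7,0,-1,0,0,0,0]}}

```text
clock: 14.42
eef_pos: [0.643, 0.159, 0.1018]
eef_rot: [-0.804, 1.57, 2.562]
ft_force: [-4.3, 1.9, 1.9]
opening: 0.0195
```

>>> {"op": "arm_command", "data": {"motion": [-1,0,5.3,3.4,0,-1,0,4.8,4.0,0,-1,0,0,0,0]}}

```text
clock: 14.8
eef_pos: [0.6409, 0.1533, 0.102]
eef_rot: [-2.408, 1.559, 0.959]
ft_force: [6.4, 22.9, -7.4]
opening: 0.0193
```

>>> {"op": "arm_command", "data": {"motion": [-1,0,4,2,0,-1,0,0,0,0,-1,0,0,0,0]}}

```text
clock: 15.18
eef_pos: [0.6405, 0.1525, 0.1022]
eef_rot: [-2.352, 1.554, 1.016]
ft_force: [9.7, 33.3, -7.2]
opening: 0.0189
```

```bash
python3 - <<'E'
from h import *
ang((597.4,171.3));to(ctrl.sense()["eef_pos"])
E
```

```text
t 15.175 p [640.5 152.5 102.2] ang -23.5 r 47.0 F [ 9.7 33.3 -7.2] op 0.018871679978645767
clock 15.175 pos [0.6405 0.1525 0.1022] jaw yaw -77.04 toolx [ 0.009  0.014 -1.   ] open 0.018871679978645767 F [ 9.7 33.3 -7.2]
tool shift mm [0. 0. 0.]
```

The stop is confirmed: the force rose to 35 N with almost no motion, at about -22.5°. That makes the start 0.36 turns open, within the stated range. Now I'll back off, first arc first.

```bash
python3 - <<'E'
from h import *
Ro0=Ro.from_euler
a=np.radians(-22.5+15*np.arange(25));P=48*np.c_[np.cos(a),np.sin(a)];D=np.diff(P,axis=0)
t=np.radians(-77.13);Y=np.array([np.cos(t),np.sin(t)]);Z=np.array([Y[1],-Y[0]])
print(np.c_[D@Y,D@Z].round(1).tolist())
E
```

```text
[[-11.1, -5.9], [-12.2, -2.8], [-12.5, 0.5], [-12.0, 3.7], [-10.6, 6.7], [-8.5, 9.2], [-5.9, 11.1], [-2.8, 12.2], [0.5, 12.5], [3.7, 12.0], [6.7, 10.6], [9.2, 8.5], [11.1, 5.9], [12.2, 2.8], [12.5, -0.5], [12.0, -3.7], [10.6, -6.7], [8.5, -9.2], [5.9, -11.1], [2.8, -12.2], [-0.5, -12.5], [-3.7, -12.0], [-6.7, -10.6], [-9.2, -8.5]]
```

>>> {"op": "arm_command", "data": {"motion": [-1,0,-9.4,-5.9,0,-1,0,-11.1,-5.9,0,-1,0,-12.2,-2.8,0,-1,0,-12.5,0.5,0,-1,0,-12.0,3.7,0,-1,0,-10.6,6.7,0,-1,0,-8.5,9.2,0,-1,0,-5.9,11.1,0,-1,0,-2.8,12.2,0,-1,0,0,0,0]}}

```text
clock: 16.42
eef_pos: [0.5887, 0.2188, 0.1021]
eef_rot: [0.673, 1.57, -2.244]
ft_force: [-1.0, -5.7, 1.3]
opening: 0.0191
```

```bash
python3 - <<'E'
from h import *
ang((596.9,171.0))
E
```

```text
t 16.425 p [588.7 218.8 102.1] ang 99.7 r 48.5 F [-1.  -5.7  1.3] op 0.019147218387364138
```

>>> {"op": "arm_command", "data": {"motion": [-1,0,0.5,12.5,0,-1,0,3.7,12.0,0,-1,0,6.7,10.6,0,-1,0,9.2,8.5,0,-1,0,11.1,5.9,0,-1,0,12.2,2.8,0,-1,0,12.5,-0.5,0,-1,0,12.0,-3.7,0,-1,0,0,0,0]}}

```text
clock: 17.55
eef_pos: [0.5588, 0.1407, 0.102]
eef_rot: [1.375, 1.569, -1.543]
ft_force: [1.2, -3.3, 0.7]
opening: 0.019
```

```bash
python3 - <<'E'
from h import *
ang((596.9,171.0))
E
```

```text
t 17.55 p [558.8 140.7 102. ] ang -141.5 r 48.7 F [ 1.2 -3.3  0.7] op 0.01899317071804254
```

>>> {"op": "arm_command", "data": {"motion": [-1,0,10.6,-6.7,0,-1,0,8.5,-9.2,0,-1,0,5.9,-11.1,0,-1,0,2.8,-12.2,0,-1,0,-0.5,-12.5,0,-1,0,-3.7,-12.0,0,-1,0,-6.7,-10.6,0,-1,0,-9.2,-8.5,0,-1,0,0,0,0]}}

```text
clock: 18.68
eef_pos: [0.6414, 0.1552, 0.102]
eef_rot: [-2.619, 1.569, 0.749]
ft_force: [-0.5, 3.0, 1.6]
opening: 0.0186
```

```bash
python3 - <<'E'
from h import *
ang((596.9,171.0))
E
```

```text
t 18.675 p [641.4 155.2 102. ] ang -19.5 r 47.2 F [-0.5  3.   1.6] op 0.0185508795191261
```

One turn is done and the forces are low. Second turn now.

>>> {"op": "arm_command", "data": {"motion": [-1,0,-11.1,-5.9,0,-1,0,-12.2,-2.8,0,-1,0,-12.5,0.5,0,-1,0,-12.0,3.7,0,-1,0,-10.6,6.7,0,-1,0,-8.5,9.2,0,-1,0,-5.9,11.1,0,-1,0,-2.8,12.2,0,-1,0,0.5,12.5,0,-1,0,3.7,12.0,0,-1,0,6.7,10.6,0,-1,0,9.2,8.5,0,-1,0,0,0,0]}}

```text
clock: 20.3
eef_pos: [0.5513, 0.1889, 0.102]
eef_rot: [0.395, 1.57, -2.523]
ft_force: [1.6, -2.8, 1.3]
opening: 0.0189
```

```bash
python3 - <<'E'
from h import *
ang((596.9,171.0))
E
```

```text
t 20.3 p [551.3 188.9 102. ] ang 158.6 r 49.0 F [ 1.6 -2.8  1.3] op 0.0189406503364363
```

>>> {"op": "arm_command", "data": {"motion": [-1,0,11.1,5.9,0,-1,0,12.2,2.8,0,-1,0,12.5,-0.5,0,-1,0,12.0,-3.7,0,-1,0,10.6,-6.7,0,-1,0,8.5,-9.2,0,-1,0,5.9,-11.1,0,-1,0,2.8,-12.2,0,-1,0,-0.5,-12.5,0,-1,0,-3.7,-12.0,0,-1,0,-6.7,-10.6,0,-1,0,-9.2,-8.5,0,-1,0,0,0,0,-1,0,0,0,0,-1,0,0,0,0]}}

```text
clock: 22.18
eef_pos: [0.6409, 0.1538, 0.102]
eef_rot: [-2.66, 1.57, 0.706]
ft_force: [-0.1, 3.0, 2.3]
opening: 0.0193
```

```bash
python3 - <<'E'
from h import *
ang((596.9,171.0))
S=np.mean([grab_frame("scene")[:,:,::-1].astype(np.float32) for _ in range(3)],0).astype(np.uint8);cv2.imwrite("pics/s9.png",S)
T=grab_frame("top")[:,:,::-1].copy();cv2.imwrite("pics/t9.png",T)
m=box(rng(hsv(S),(5,130,60),(22,255,255)),(235,230,290,275));print("ring sc",m.sum()//255,centre(m),cast("scene",centre(m),.036))
m=box(rng(hsv(T),(5,110,80),(22,255,255)),(385,240,412,270));print("ring top",m.sum()//255,centre(m))
T0=cv2.imread("pics/top0.png");
for b in((318,195,342,215),(525,225,555,255)):print([centre(box(rng(hsv(i),(5,130,100),(22,255,255)),b)) for i in(T0,T)])
a=cv2.resize(S[190:290,220:300],None,fx=4,fy=4,interpolation=2);b=cv2.resize(S[190:290,360:460],None,fx=4,fy=4,interpolation=2);cv2.imwrite("pics/c9.png",np.hstack([a,b]))
E
```

```text
t 22.175 p [640.9 153.8 102. ] ang -21.4 r 47.2 F [-0.1  3.   2.3] op 0.019277285144916185
ring sc 27 (255.03703703703704, 252.03703703703704) [[ 0.60167113 -0.16769561]]
ring top 29 (398.17241379310343, 255.3448275862069)
[(329.9363057324841, 204.18471337579618), (329.91875, 204.30625)]
[(540.3219178082192, 241.1027397260274), (540.2066666666667, 241.11333333333334)]
```

View pics/c9.png

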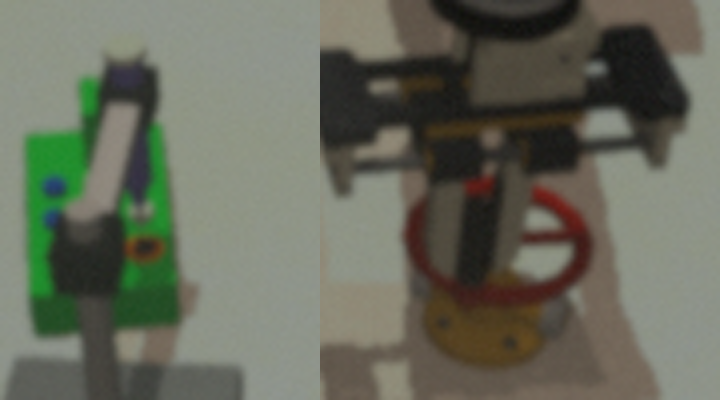

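The final crop shows the ring (scene px ~(255,252)) under the violet needle and the handle held between the fingers. The handle is within ~2° of its angle at the stop, two turns on.

```bash
python3 -c "
from plant import ticket;print(ticket.close_job())"
```

```text
the job is handed in; nothing more can be done
None
```

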